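# Stroke a steam-test clamp's wing nut tight

## Task

One of the two steam-test clamps on the worktop was left loose, with its pressure plate standing up off the seat. Tighten it: push its wing nut round clockwise with fingertip strokes on the wings, again and again, until the plate is fully down and the nut stops. Do not pinch or pick up anything, and leave the tight clamp and the other things alone.

Things in the scene. Friction and masses are not known exactly. Their poses are not given: they have to be found in the camera images.
- clamp_1: steam-test clamp 1, fixed: aluminium base 110 x 80 x 10 mm, grey seat (62 mm square, top 16 mm up), fixed threaded stud (10 mm thick) rising to the arm of a C-frame. Origin: on the stud's axis at the worktop; z up; +x points from stud to post. This is the clamp left loose: its plate stands about 9 to 13 mm above the seat. It may be the left or the right one.
- wing_nut_1 (a joint): wing nut 1, rad: 0 = fully tight, a hard stop; grows as it is unscrewed, counter-clockwise from above; at most 10.6. Nut and pressure plate rise together 8 mm per turn (6.283 rad). It stays where it is left; turning takes about 0.05 N m (2 N at 27 mm from the axis). Starts loose, 1.2 to 1.6 turns up.
- frame_top_1 (a point): end of clamp 1's arm, on the stud's axis, 76 mm above the worktop; axes as the clamp's. The arm (14 mm wide, 67 to 76 mm up) runs from 8 mm before the axis along +x to a post (14 x 36 mm, near face 48 mm from the axis); a cap on it reaches 82 mm. A finger cannot circle the stud past the arm: stroke through the open side, lift, stroke again.
- nut_mid_1 (a point): on wing nut 1's axis at mid-height of its wings (41.5 mm above the worktop when tight); turns and rises with it. Two opposite upright wings lie along its +y and -y, 7 mm thick, out to 36 mm, from 10 mm above to 12 mm below this point; at joint 0 its +y is the clamp's +y. Hub 26 mm in diameter at most. Pressure plate (steel, 60 mm square) top 20 mm below, its 30 mm collar 18 mm below.
- clamp_2: steam-test clamp 2, fixed: aluminium base 110 x 80 x 10 mm, grey seat (62 mm square, top 16 mm up), fixed threaded stud (10 mm thick) rising to the arm of a C-frame. Origin: on the stud's axis at the worktop; z up; +x points from stud to post. This one is tight already, its plate down on the seat.
- wing_nut_2 (a joint): wing nut 2, rad: 0 = fully tight, a hard stop; grows as it is unscrewed, counter-clockwise from above; at most 10.6. Nut and pressure plate rise together 8 mm per turn (6.283 rad). It stays where it is left; turning takes about 0.05 N m (2 N at 27 mm from the axis). Starts tight.
- frame_top_2 (a point): end of clamp 2's arm, on the stud's axis, 76 mm above the worktop; axes as the clamp's. The arm (14 mm wide, 67 to 76 mm up) runs from 8 mm before the axis along +x to a post (14 x 36 mm, near face 48 mm from the axis); a cap on it reaches 82 mm. A finger cannot circle the stud past the arm: stroke through the open side, lift, stroke again.
- nut_mid_2 (a point): on wing nut 2's axis at mid-height of its wings (41.5 mm above the worktop when tight); turns and rises with it. Two opposite upright wings lie along its +y and -y, 7 mm thick, out to 36 mm, from 10 mm above to 12 mm below this point; at joint 0 its +y is the clamp's +y. Hub 26 mm in diameter at most. Pressure plate (steel, 60 mm square) top 20 mm below, its 30 mm collar 18 mm below.
- wing_tip_1 (a point): outer end of one wing of wing nut 1 (the wing along nut_mid_1's +y), 36 mm from the axis, at mid-height
- drive_faces_1: the broad sides of wing nut 1's two wings that are pushed to turn it clockwise (tighten); origin on the nut's axis at its foot, 18.5 mm below nut_mid_1; axes turn with the nut, as nut_mid_1's
- back_faces_1: the opposite broad sides of the same two wings, pushed only to unscrew; same origin and axes. Pressing drive and back faces at the same time is pinching.
- nail_clipper: small steel nail clipper, 15 x 80 x 12 mm, lying between the two clamps; origin at the centre of its underside; a bystander, stays where it is
- cup_white: white egg-cup-shaped dappen cup, 42 mm wide, 32 mm high, at the front right; origin at the centre of its underside; a bystander, stays where it is
- mouth_mirror: steel dental mouth mirror, 22 x 159 x 17 mm, lying along the front edge; origin at the centre of its underside; a bystander, stays where it is
- tweezers_a: steel tweezers, 13 x 116 x 9 mm, lying at the front left; origin at the centre of its underside; a bystander, stays where it is
- bur_block: block with rotary bits standing in it, 36 x 92 x 51 mm, at the back; origin at the centre of its underside; a bystander, stays where it is
- indicator_tape: roll of beige tape lying flat, 100 mm wide, 25 mm high, at the back right; origin at the centre of its underside; a bystander, stays where it is

How it is judged:
By the outcome, as a careful person would: the job done as asked, in the order asked, and still so for the second after the job is handed in, with the robot touching nothing.
It also fails if it takes over 61 s, if anything falls off the work surface, if the arm or the gripper's body presses on something with over 40 N, if the wrist force passes 120 N, or if a joint passes its speed limit or range.

## Robot

A 7-joint arm with a two-finger parallel gripper is mounted at the origin on a cart in front of the work surface, level with it; the furniture and walls round the work are solid. World frame = base frame: x ahead of the robot, y to its left, z up, the work surface at z = 0. Lengths are in m, angles in degrees, forces in N, time in s.
With the tool pointing down it reaches from about 0.4 to 0.875 m from the base axis. Payload 19.3 kg.
Tool frame: the origin (TCP) lies at the very end of the fingers, on their centre line; the grasp point (between the pads) lies 19 mm behind it (env.hold_point_z is the distance from the TCP to the grasp point, in m); z points along the fingers, x is the direction in which the jaws open and shut, and the axes are right-handed (so a half turn about z gives the same grasp; the last joint's range is limited). The gripper opens to 85 mm and grips with 20 to 120 N. Pads are 22 mm wide; open, the fingers measure 114 mm over their backs; the gripper's body (76 mm by 85 mm) begins 54 mm behind the grasp point. The pads swing forward as they close: fully open they stand 13 mm farther back than shut.
Start: joints at [60.837, 29.874, -2.08, 91.645, 1.215, 58.505, -6.463], TCP at [0.266, -0.566, 0.231] pointing down, gripper open.
Joint ranges: [-166.77, 166.77], [-17.47, 122.26], [-85.68, 81.53], [9.62, 139.38], [-72.42, 252.41], [9.2, 110.78], [-144.41, 144.41]. Speed limits (degrees/s): [108.29, 108.29, 136.94, 136.94, 172.46, 172.46, 172.46].

## Interface

Orientations are given as [roll, pitch, yaw] about the fixed x, y, z axes, in that order (R = Rz(yaw) Ry(pitch) Rx(roll)).
In Python, from plant import telemetry, viewer, job, env gives the robot as it stands.
- The arm moves only by the tool apply_moves, never from a script. Its argument "series" is a list that holds one entry, the list of rows, each a list of 7 numbers: the shift along the world's x, y, z in cm, then the turn, a rotation vector about the world's x, y, z in degrees, then the finger opening in cm, from 0 to 8.54. A call has 1 to 8 rows; each row is the pose to reach, as a shift and turn from the pose commanded when the call began; what a row does not reach only later rows make up. A row lasts 1/10 s, in which the tool goes at most 50 mm and 8.59 degrees, less where a joint would pass 70% of its speed; a pose out of reach is approached as far as the arm can. A call with a gripper value outside its range is refused whole. The fingers move at their own pace and stop on an object; "squeeze" is the grip in N (left out, the last holds). Time passes only in rows, so rows that repeat a pose let the fingers close. It gives the time, the measured TCP pose, the force and the opening at its end, in the units of the state.
- telemetry.get_obs(): the state, without advancing time (a new reading comes with each control period).
- viewer.grab_frame(name): name is "side" or "top"; returns the picture (480x640x3 uint8, red, green, blue); there is no depth.
- viewer.get_calibration(name): a dict with "fx", "fy", "cx", "cy" (pixels), "dist" ([k1, k2, p1, p2, k3] as OpenCV has them; the pictures are not rectified), "R" (3x3) and "t" (3): a world point X has camera coordinates R X + t. Camera axes: x right, y down, z forward; pixel columns grow to the right and rows downward; lengths in m; the calibration is good to about 2 mm. A picture is of the moment at which its call begins. get_calibration takes no time and is no camera call.
- job.hand_in(): hands the job in, once; it reports no verdict.
The state is a dict: "clock": time; "q": joint angles; "dq": joint speeds; "joint_efforts": joint torques, N m; "ee_pos": TCP position; "orientation": TCP orientation; "force": force on the tool from outside, world axes, zero at the start; "wrist_torque": the same for the moment, N m; "width": finger opening in m.
Only numpy, scipy, OpenCV 4.12 (cv2) and the standard library are available. Lean on these libraries where they do the work, as an engineer would, in place of code of your own. Each camera call takes 0.05 s, during which the arm holds its last target. There are 200 camera calls.

## Working session

There is one attempt and no reset: what is moved stays moved. The work goes in short steps, Python scripts to look and compute and a tool call to move; the robot and the scene stay as the last step left them, time stands still between calls to the robot, and variables do not carry over. Pictures are saved under pics/ and viewed, about 8 in all and at most 12, crops included, and the job is handed in when it is done.

Besides the shell and the picture viewer there is one more tool, called after "Call:" as name([rows], argument=value, ...), one row to a line, values as JSON. apply_moves: Moves the arm, as the interface text tells. Its arguments: {"type":"object","properties":{"series":{"type":"array"},"squeeze":{"type":"number"}},"required":["series"]}

```bash
mkdir -p pics; python3 - <<'E'
from plant import telemetry, viewer, job, env
import cv2
for n in("side","top"):
    cv2.imwrite(f"pics/{n}0.png",viewer.grab_frame(n)[:,:,::-1]); c=viewer.get_calibration(n); print(n,c)
print(telemetry.get_obs())
E
```

```text
side {'fx': 610.3648214273891, 'fy': 610.3648214273891, 'cx': 318.3529386633902, 'cy': 243.43971222931523, 'dist': array([-0.08472095,  0.        ,  0.        ,  0.        ,  0.        ]), 'R': array([[ 0.77732054,  0.6289976 ,  0.01161026],
       [ 0.54081806, -0.65869183, -0.52310697],
       [-0.32138545,  0.41290083, -0.85218795]]), 't': array([-0.47109036, -0.19963583,  1.11770725])}
top {'fx': 568.2327516588857, 'fy': 568.2327516588857, 'cx': 320.760044674177, 'cy': 239.91913634559594, 'dist': array([-0.11467074,  0.        ,  0.        ,  0.        ,  0.        ]), 'R': array([[-0.00111814, -0.99932255,  0.03678572],
       [-0.9815764 , -0.00593174, -0.19097795],
       [ 0.19106677, -0.03632154, -0.9809048 ]]), 't': array([0.06765042, 0.54156578, 0.81242293])}
{'clock': 0.1, 'q': array([60.83575949, 29.90648333, -2.08054902, 91.66846301,  1.21606116,
       58.50317305, -6.46207201]), 'dq': array([ 0.04290815, -0.07929259, -0.02405866, -0.16709569,  0.07640806,
       -0.0361089 , -0.08685463]), 'joint_efforts': array([ 4.98964000e-03, -9.28481770e+01,  1.98450431e+00, -3.70527184e+01,
        1.81495043e-02,  5.31596321e-03, -1.14343586e-04]), 'ee_pos': array([ 0.26538004, -0.56555515,  0.23078821]), 'orientation': array([ 1.79994595e+02,  5.57730388e-02, -6.48577168e+01]), 'force': array([-0.05339365,  0.16020706,  0.07328118]), 'wrist_torque': array([-0.046927  ,  0.05157051, -0.02452509]), 'width': 0.08569618783270432}
```

View pics/side0.png

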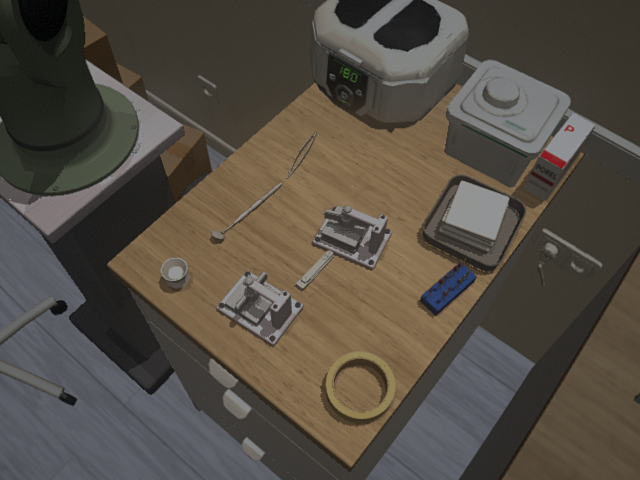

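View pics/top0.png

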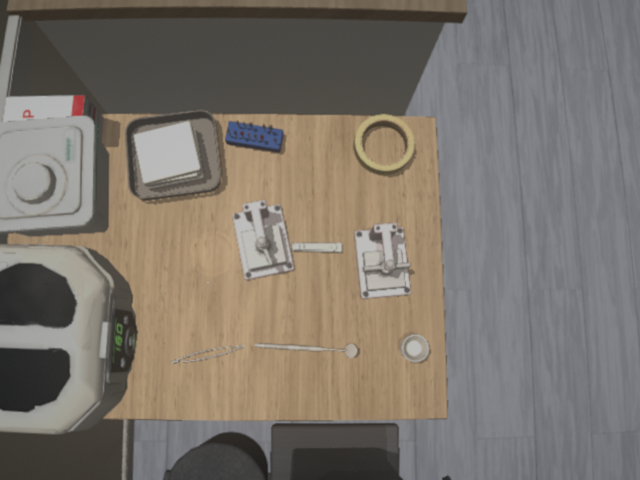

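The left clamp is at top pixel (263,244) and the right one at (388,265). Both have their post on the far side. I'll zoom in on them.

```bash
python3 - <<'E'
import cv2,numpy as np
t=cv2.imread("pics/top0.png");s=cv2.imread("pics/side0.png")
r=lambda i,x,y,w=80,h=60:cv2.resize(i[y:y+2*h//2*1+40,x:x+w+20],(400,400),interpolation=cv2.INTER_CUBIC)
a=np.hstack([r(t,215,195),r(t,340,215)]);cv2.imwrite("pics/c1.png",np.clip(a*1.2,0,255))
a=np.hstack([r(s,302,185),r(s,210,255)]);cv2.imwrite("pics/c2.png",np.clip(a*1.2,0,255))
E
```

```text
[ WARN:0@0.089] global loadsave.cpp:1063 imwrite_ Unsupported depth image for selected encoder is fallbacked to CV_8U.
```

View pics/c1.png

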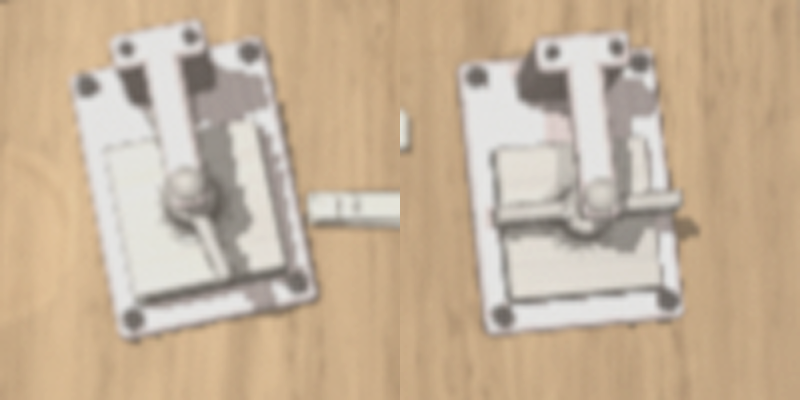

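View pics/c2.png

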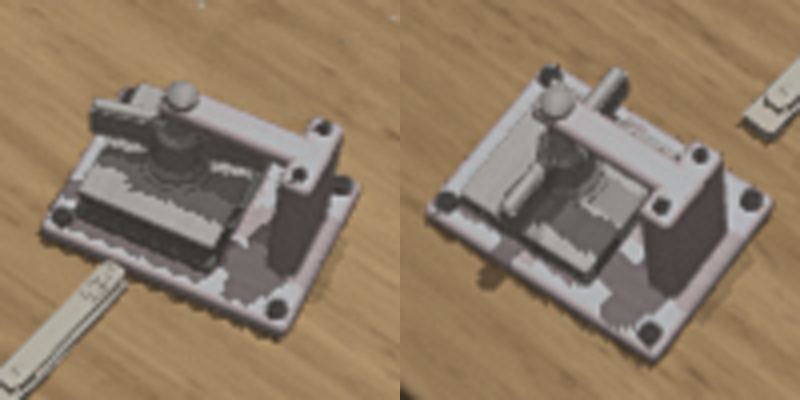

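The left clamp is the loose one. Its plate sits visibly above the seat, and one wing points forward, slightly to the right. The right clamp's wings lie square across its arm, so it is tight. Next I'll triangulate the bolts, cap, post screws and wing tip.

```bash
cat > h.py <<'E'
import numpy as np,cv2
from plant import telemetry, viewer, job, env
C={n:viewer.get_calibration(n) for n in("top","side")}
def K(c):return np.array([[c["fx"],0,c["cx"]],[0,c["fy"],c["cy"]],[0,0,1.]])
def ray(n,p):
    c=C[n];u=cv2.undistortPoints(np.array([[p]],float),K(c),c["dist"])[0,0]
    return -c["R"].T@c["t"],c["R"].T@np.array([u[0],u[1],1])
def atz(n,p,z):
    o,d=ray(n,p);return o+d*(z-o[2])/d[2]
def tri(a,b):
    A=[];B=[]
    for n,p in(("top",a),("side",b)):
        o,d=ray(n,p);d=d/np.linalg.norm(d);P=np.eye(3)-np.outer(d,d);A.append(P);B.append(P@o)
    return np.linalg.lstsq(np.vstack(A),np.hstack(B),rcond=None)[0]
def proj(n,X):
    c=C[n];return cv2.projectPoints(np.array(X,float).reshape(-1,3),cv2.Rodrigues(c["R"])[0],c["t"],K(c),c["dist"])[0][:,0]
E
python3 - <<'E'
from h import *
np.set_printoptions(precision=4,suppress=True)
T=lambda p:(215+(p[0]+.5)/4-.5,195+(p[1]+.5)/4-.5)
S=lambda p:(302+(p[0]+.5)/4-.5,185+(p[1]+.5)/4-.5)
P={"FL":((133,318),(128,95),.012),"FR":((297,282),(62,217),.012),"BR":((250,51),(277,309),.012),"BL":((87,85),(343,185),.012),
"cap":((188,185),(181,97),.080),"pL":((126,48),(320,128),.076),"pR":((192,36),(299,174),.076)}
for k,(a,b,z) in P.items(): print(k,tri(T(a),S(b)),atz("top",T(a),z)[:2],atz("side",S(b),z)[:2])
w=atz("top",T((218,277)),.06);print("wing end",w, atz("side",S((95,102)),.062))
E
```

```text
FL [0.4931 0.1812 0.0127] [0.4937 0.1819] [0.4924 0.181 ]
FR [0.5084 0.1176 0.0102] [0.5083 0.1178] [0.509  0.1166]
BR [0.602  0.1376 0.0113] [0.6018 0.1375] [0.6023 0.1373]
BL [0.5878 0.2027 0.0103] [0.5873 0.2024] [0.5884 0.2019]
cap [0.5347 0.157  0.0759] [0.5338 0.1566] [0.5363 0.1547]
pL [0.5856 0.1802 0.0762] [0.5863 0.1809] [0.585  0.1796]
pR [0.5912 0.1567 0.0766] [0.5911 0.1565] [0.5912 0.1573]
wing end [0.5029 0.1462 0.06  ] [0.5047 0.1417 0.062 ]
```

Loose clamp axis is about (0.535, 0.1565) with yaw about 12.6°. The wing points along world heading about 202°, so the joint is about 459° (8.0 rad). Plan: with the fingers shut, run three flat-contact strokes of about 160°, 180° and 120°, turning the tool with the wing.

Call:
apply_moves([
  [[12, 33, 0, 0, 0, 68, 0], [12, 33, 0, 0, 0, 68, 0], [12, 33, 0, 0, 0, 68, 0], [12, 33, 0, 0, 0, 68, 0], [12, 33, 0, 0, 0, 68, 0], [12, 33, 0, 0, 0, 68, 0], [12, 33, 0, 0, 0, 68, 0], [12, 33, 0, 0, 0, 68, 0]],
], squeeze=40)

```text
clock: 0.9
ee_pos: [0.3874, -0.2304, 0.2316]
orientation: [-179.9, -0.1, 3.9]
force: [-1.2, -1.4, -0.3]
width: -0.0001
```

Call:
apply_moves([
  [[13.7, 36.1, 0, 0, 0, 68, 0], [13.7, 36.1, 0, 0, 0, 68, 0], [13.7, 36.1, 0, 0, 0, 68, 0], [13.7, 36.1, 0, 0, 0, 68, 0], [13.7, 36.1, 0, 0, 0, 68, 0], [13.7, 36.1, 0, 0, 0, 68, 0], [13.7, 36.1, 0, 0, 0, 68, 0], [13.7, 36.1, 0, 0, 0, 68, 0]],
])

```text
clock: 1.7
ee_pos: [0.5229, 0.1284, 0.2312]
orientation: [-180.0, -0.1, 71.6]
force: [-0.2, -0.7, 1.4]
width: 0.0
```

```bash
python3 - <<'E'
from h import *
o=telemetry.get_obs()
for k in("clock","q","ee_pos","orientation","force","width"):print(k,np.round(o[k],4))
E
```

```text
clock 1.7
q [ 12.4682  27.3215 -44.3411 103.1977  22.0553  58.4685  31.1222]
ee_pos [0.5229 0.1284 0.2312]
orientation [-1.799861e+02 -5.040000e-02  7.157360e+01]
force [-0.2148 -0.6502  1.3829]
width 0.0
```

Call:
apply_moves([
  [[0.3, -0.1, -11, 0, 0, 61, 0], [0.3, -0.1, -11, 0, 0, 61, 0], [0.3, -0.1, -11, 0, 0, 61, 0], [0.3, -0.1, -11, 0, 0, 61, 0], [0.3, -0.1, -11, 0, 0, 61, 0], [0.3, -0.1, -11, 0, 0, 61, 0], [0.3, -0.1, -11, 0, 0, 61, 0], [0.3, -0.1, -11, 0, 0, 61, 0]],
])

```text
clock: 2.5
ee_pos: [0.5253, 0.124, 0.1209]
orientation: [-180.0, -0.0, 132.3]
force: [0.1, -0.6, 0.8]
width: 0.0
```

```bash
cat > plan.py <<'E'
# plan(cur=(x,y,z cm cmd, phi deg), phis, zs) -> rows ; phi = world wing angle
from h import *
AX=np.array([53.5,15.65])
def pos(p,r=2.8,d=1.8):
    p=np.radians(p);u=np.array([np.cos(p),np.sin(p)]);return AX+r*u+d*np.array([-u[1],u[0]])
def rows(c,phic,zc,phis,zs):
    for p,z in zip(phis,zs):
        s=pos(p)-c;print([round(s[0],2),round(s[1],2),round(z-zc,2),0,0,round(p-phic,1),0])
E
python3 - <<'E'
from h import *
from plan import *
o=telemetry.get_obs()
for k in("clock","q","ee_pos","orientation","force"):print(k,np.round(o[k],4))
im={}
r=lambda i,x,y:cv2.resize(i[y:y+100,x:x+100],(400,400),interpolation=cv2.INTER_CUBIC)
cv2.imwrite("pics/a.png",np.hstack([r(viewer.grab_frame("top"),215,195),r(viewer.grab_frame("side"),302,185)])[:,:,::-1])
phis=[214,206,198,190,182,174,166,158]
c=pos(222);print(c);rows(c,222,4.6,phis,[4.6]*3+[4.5]*5)
c=pos(158);rows(c,158,4.5,[p-64 for p in phis],[4.5]*2+[4.4]*4+[4.3]*2)
E
```

```text
clock 2.5
q [ 17.5216  40.467  -53.23   108.1611  40.7555  52.6936  76.7082]
ee_pos [0.5253 0.124  0.1209]
orientation [-1.799738e+02 -4.960000e-02  1.323020e+02]
force [ 0.149  -0.6056  0.8271]
[52.62362958 12.43877362]
[np.float64(-0.44), np.float64(0.15), 0.0, 0, 0, -8, 0]
[np.float64(-0.85), np.float64(0.37), 0.0, 0, 0, -16, 0]
[np.float64(-1.23), np.float64(0.63), 0.0, 0, 0, -24, 0]
[np.float64(-1.57), np.float64(0.95), -0.1, 0, 0, -32, 0]
[np.float64(-1.86), np.float64(1.31), -0.1, 0, 0, -40, 0]
[np.float64(-2.1), np.float64(1.71), -0.1, 0, 0, -48, 0]
[np.float64(-2.28), np.float64(2.14), -0.1, 0, 0, -56, 0]
[np.float64(-2.39), np.float64(2.59), -0.1, 0, 0, -64, 0]
[np.float64(-0.05), np.float64(0.46), 0.0, 0, 0, -8, 0]
[np.float64(-0.04), np.float64(0.93), 0.0, 0, 0, -16, 0]
[np.float64(0.03), np.float64(1.38), -0.1, 0, 0, -24, 0]
[np.float64(0.17), np.float64(1.83), -0.1, 0, 0, -32, 0]
[np.float64(0.37), np.float64(2.25), -0.1, 0, 0, -40, 0]
[np.float64(0.62), np.float64(2.64), -0.1, 0, 0, -48, 0]
[np.float64(0.93), np.float64(2.98), -0.2, 0, 0, -56, 0]
[np.float64(1.28), np.float64(3.29), -0.2, 0, 0, -64, 0]
```

View pics/a.png

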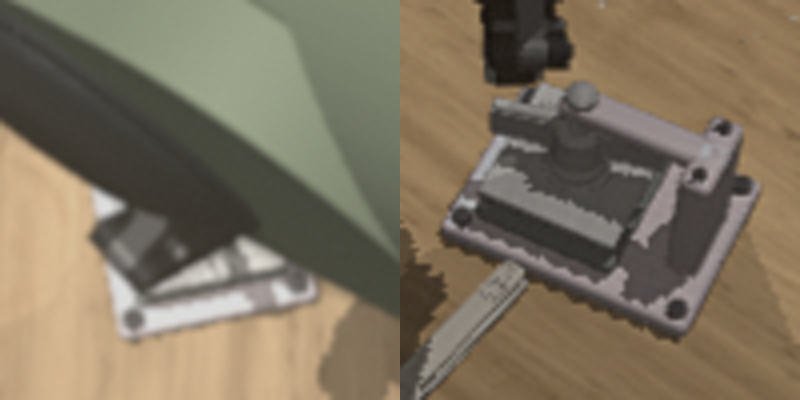

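The tool is closed, above the front right of the loose clamp and clear of the arm. I'll descend and run stroke 1.

Call:
apply_moves([
  [[0, 0, -4, 0, 0, 0, 0], [0, 0, -7, 0, 0, 0, 0], [0, 0, -7.5, 0, 0, 0, 0], [0, 0, -7.5, 0, 0, 0, 0]],
])

```text
clock: 3.0
ee_pos: [0.5252, 0.1245, 0.0463]
orientation: [-180.0, -0.0, 132.0]
force: [-0.7, -0.2, 0.4]
width: -0.0003
```

Call:
apply_moves([
  [[-0.44, 0.15, 0, 0, 0, -8, 0], [-0.85, 0.37, 0, 0, 0, -16, 0], [-1.23, 0.63, 0, 0, 0, -24, 0], [-1.57, 0.95, -0.1, 0, 0, -32, 0], [-1.86, 1.31, -0.1, 0, 0, -40, 0], [-2.1, 1.71, -0.1, 0, 0, -48, 0], [-2.28, 2.14, -0.1, 0, 0, -56, 0], [-2.39, 2.59, -0.1, 0, 0, -64, 0]],
])

```text
clock: 3.8
ee_pos: [0.5024, 0.1505, 0.0471]
orientation: [179.9, -0.1, 67.7]
force: [-0.9, -1.8, -1.0]
width: -0.0001
```

```bash
python3 - <<'E'
from h import *
o=telemetry.get_obs()
for k in("clock","q","ee_pos","orientation","force","wrist_torque"):print(k,np.round(o[k],4))
r=lambda i,x,y:cv2.resize(i[y:y+100,x:x+100],(500,500),interpolation=cv2.INTER_CUBIC)
cv2.imwrite("pics/b.png",r(viewer.grab_frame("side"),302,165)[:,:,::-1])
E
```

```text
clock 3.8
q [  0.9455  40.3655 -33.1216 113.0871  36.078   36.9918  12.0594]
ee_pos [0.5024 0.1505 0.0471]
orientation [ 1.798982e+02 -7.200000e-02  6.769810e+01]
force [-0.9307 -1.7818 -1.0193]
wrist_torque [-0.3432  0.0914 -0.0278]
```

View pics/b.png

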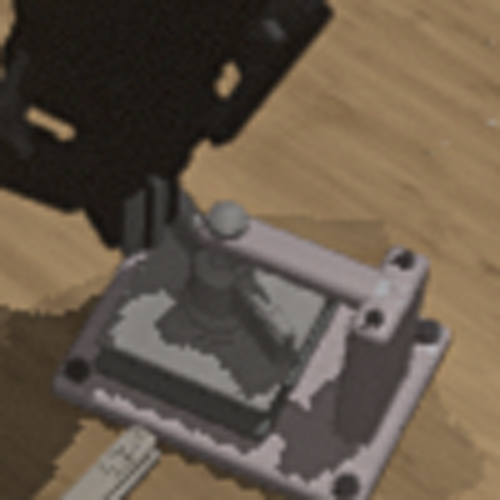

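The nut turned: the opposite wing now points toward the post's right side, and the force is only about 2 N. I'll continue.

Call:
apply_moves([
  [[-0.05, 0.46, 0, 0, 0, -8, 0], [-0.04, 0.93, 0, 0, 0, -16, 0], [0.03, 1.38, -0.1, 0, 0, -24, 0], [0.17, 1.83, -0.1, 0, 0, -32, 0], [0.37, 2.25, -0.1, 0, 0, -40, 0], [0.62, 2.64, -0.1, 0, 0, -48, 0], [0.93, 2.98, -0.2, 0, 0, -56, 0], [1.28, 3.29, -0.2, 0, 0, -64, 0]],
])

```text
clock: 4.65
ee_pos: [0.5148, 0.1838, 0.0447]
orientation: [-179.9, -0.1, 3.9]
force: [-1.5, -1.3, 0.5]
width: 0.0002
```

```bash
python3 - <<'E'
from plan import *
o=telemetry.get_obs()
for k in("clock","q","ee_pos","orientation","force"):print(k,np.round(o[k],4))
def call(p0,z0,ps,zs):
    print("from",p0,pos(p0)); rows(pos(p0),p0,z0,ps,zs)
call(94,4.3,[86,78,70,62,54,46,46,54],[4.3,4.3]+[4.2]*6)
call(54,4.2,[62],[11])
print(pos(234)-pos(62))
call(234,3.9,[226,218,210,202,194,186,178,170],[3.9]*6+[3.8]*2)
call(170,3.8,[162,154,146,138,130,122,114,106],[3.8]*2+[3.7]*4+[3.6]*2)
call(106,3.6,[98,90,82,74,66,58,50,50],[3.6]*2+[3.5]*6)
E
```

```text
clock 4.65
q [-13.5149  39.1449 -17.0322 110.3723  19.6364  33.2056 -39.5495]
ee_pos [0.5148 0.1838 0.0447]
orientation [-1.799214e+02 -5.510000e-02  3.937500e+00]
force [-1.5259 -1.2973  0.5463]
from 94 [51.50906658 18.31761769]
[np.float64(0.39), np.float64(0.25), 0.0, 0, 0, -8, 0]
[np.float64(0.81), np.float64(0.45), 0.0, 0, 0, -16, 0]
[np.float64(1.26), np.float64(0.58), -0.1, 0, 0, -24, 0]
[np.float64(1.72), np.float64(0.65), -0.1, 0, 0, -32, 0]
[np.float64(2.18), np.float64(0.66), -0.1, 0, 0, -40, 0]
[np.float64(2.64), np.float64(0.6), -0.1, 0, 0, -48, 0]
[np.float64(2.64), np.float64(0.6), -0.1, 0, 0, -48, 0]
[np.float64(2.18), np.float64(0.66), -0.1, 0, 0, -40, 0]
from 54 [53.68956812 18.97326104]
[np.float64(-0.46), np.float64(-0.01), 6.8, 0, 0, 8, 0]
[ 0.08521717 -6.64056311]
from 234 [53.31043188 12.32673896]
[np.float64(-0.46), np.float64(0.06), 0.0, 0, 0, -8, 0]
[np.float64(-0.91), np.float64(0.18), 0.0, 0, 0, -16, 0]
[np.float64(-1.34), np.float64(0.36), 0.0, 0, 0, -24, 0]
[np.float64(-1.73), np.float64(0.61), 0.0, 0, 0, -32, 0]
[np.float64(-2.09), np.float64(0.9), 0.0,
[... 464 characters left out ...]
0.11), np.float64(2.27), -0.1, 0, 0, -40, 0]
[np.float64(0.06), np.float64(2.71), -0.1, 0, 0, -48, 0]
[np.float64(0.29), np.float64(3.11), -0.2, 0, 0, -56, 0]
[np.float64(0.57), np.float64(3.48), -0.2, 0, 0, -64, 0]
from 106 [50.99794435 17.84538551]
[np.float64(0.33), np.float64(0.33), 0.0, 0, 0, -8, 0]
[np.float64(0.7), np.float64(0.6), 0.0, 0, 0, -16, 0]
[np.float64(1.11), np.float64(0.83), -0.1, 0, 0, -24, 0]
[np.float64(1.54), np.float64(0.99), -0.1, 0, 0, -32, 0]
[np.float64(2.0), np.float64(1.09), -0.1, 0, 0, -40, 0]
[np.float64(2.46), np.float64(1.13), -0.1, 0, 0, -48, 0]
[np.float64(2.92), np.float64(1.11), -0.1, 0, 0, -56, 0]
[np.float64(2.92), np.float64(1.11), -0.1, 0, 0, -56, 0]
```

Call:
apply_moves([
  [[0.39, 0.25, 0, 0, 0, -8, 0], [0.81, 0.45, 0, 0, 0, -16, 0], [1.26, 0.58, -0.1, 0, 0, -24, 0], [1.72, 0.65, -0.1, 0, 0, -32, 0], [2.18, 0.66, -0.1, 0, 0, -40, 0], [2.64, 0.6, -0.1, 0, 0, -48, 0], [2.64, 0.6, -0.1, 0, 0, -48, 0], [2.18, 0.66, -0.1, 0, 0, -40, 0]],
])

```text
clock: 5.45
ee_pos: [0.5367, 0.1903, 0.0432]
orientation: [-179.9, -0.0, -35.5]
force: [0.1, -0.5, -0.5]
width: -0.0001
```

Call:
apply_moves([
  [[-0.46, 0, 0, 0, 0, 8, 0], [-0.46, 0, 3.5, 0, 0, 8, 0], [-0.46, 0, 6.8, 0, 0, 8, 0], [-0.46, 0, 6.8, 0, 0, 16, 0], [-0.4, -1, 6.8, 0, 0, 24, 0], [-0.3, -2, 6.8, 0, 0, 32, 0], [-0.2, -3, 6.8, 0, 0, 40, 0], [-0.1, -4, 6.8, 0, 0, 48, 0]],
])

```text
clock: 6.25
ee_pos: [0.5354, 0.1494, 0.1114]
orientation: [-180.0, -0.1, 12.8]
force: [0.2, -0.1, -0.3]
width: -0.0001
```

Call:
apply_moves([
  [[0.18, -2.64, 0, 0, 0, 68, 0], [0.18, -2.64, 0, 0, 0, 68, 0], [0.18, -2.64, 0, 0, 0, 68, 0], [0.18, -2.64, 0, 0, 0, 68, 0], [0.18, -2.64, 0, 0, 0, 68, 0], [0.18, -2.64, 0, 0, 0, 68, 0], [0.18, -2.64, 0, 0, 0, 68, 0], [0.18, -2.64, 0, 0, 0, 68, 0]],
])

```text
clock: 7.05
ee_pos: [0.5374, 0.1232, 0.1115]
orientation: [179.9, -0.0, 80.8]
force: [-0.2, -1.2, -0.5]
width: 0.0002
```

Call:
apply_moves([
  [[0, 0, 0, 0, 0, 68, 0], [0, 0, 0, 0, 0, 72, 0], [0, 0, 0, 0, 0, 72, 0], [0, 0, 0, 0, 0, 72, 0], [0, 0, 0, 0, 0, 72, 0], [0, 0, 0, 0, 0, 72, 0], [0, 0, 0, 0, 0, 72, 0], [0, 0, 0, 0, 0, 72, 0]],
])

```text
clock: 7.85
ee_pos: [0.5376, 0.123, 0.1115]
orientation: [179.9, 0.1, 149.6]
force: [-0.2, -1.1, -1.2]
width: 0.0001
```

```bash
python3 - <<'E'
from h import *
o=telemetry.get_obs()
for k in("clock","q","ee_pos","orientation","force"):print(k,np.round(o[k],4))
r=lambda i,x,y:cv2.resize(i[y:y+100,x:x+100],(500,500),interpolation=cv2.INTER_CUBIC)
cv2.imwrite("pics/c.png",r(viewer.grab_frame("side"),302,165)[:,:,::-1])
E
```

```text
clock 7.85
q [ 18.1706  42.824  -54.4319 106.8602  43.4207  53.6889  92.8253]
ee_pos [0.5376 0.123  0.1115]
orientation [1.799314e+02 1.202000e-01 1.495657e+02]
force [-0.2239 -1.0669 -1.1523]
```

View pics/c.png

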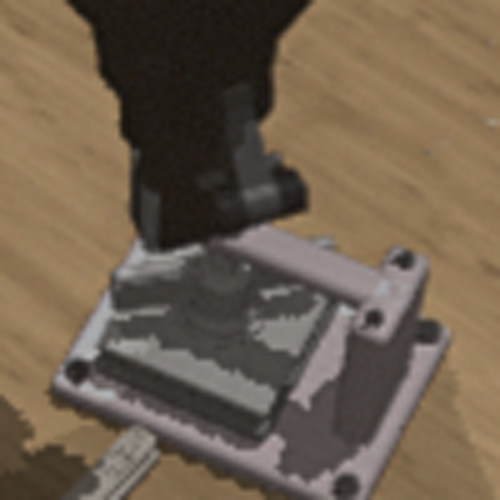

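The front wing now points left in the image, at world heading about 226°, as planned. The finger is above its drive side. Stroke 2.

Call:
apply_moves([
  [[0, 0, -4, 0, 0, 0, 0], [0, 0, -6.5, 0, 0, 0, 0], [0, 0, -7.1, 0, 0, 0, 0], [0, 0, -7.1, 0, 0, 0, 0], [-0.46, 0, -7.1, 0, 0, -8, 0]],
])

```text
clock: 8.4
ee_pos: [0.5333, 0.1235, 0.0406]
orientation: [179.9, 0.0, 140.9]
force: [-1.3, 0.8, 0.2]
width: -0.0
```

Call:
apply_moves([
  [[-0.46, 0.06, 0, 0, 0, -8, 0], [-0.91, 0.18, 0, 0, 0, -16, 0], [-1.34, 0.36, 0, 0, 0, -24, 0], [-1.73, 0.61, 0, 0, 0, -32, 0], [-2.09, 0.9, 0, 0, 0, -40, 0], [-2.41, 1.24, 0, 0, 0, -48, 0], [-2.67, 1.62, -0.1, 0, 0, -56, 0], [-2.88, 2.04, -0.1, 0, 0, -64, 0]],
])

```text
clock: 9.2
ee_pos: [0.5045, 0.144, 0.0402]
orientation: [179.9, -0.1, 76.6]
force: [1.0, -2.2, 0.0]
width: -0.0002
```

Call:
apply_moves([
  [[-0.15, 0.44, 0, 0, 0, -8, 0], [-0.24, 0.9, 0, 0, 0, -16, 0], [-0.26, 1.36, -0.1, 0, 0, -24, 0], [-0.22, 1.82, -0.1, 0, 0, -32, 0], [-0.11, 2.27, -0.1, 0, 0, -40, 0], [0.06, 2.71, -0.1, 0, 0, -48, 0], [0.29, 3.11, -0.2, 0, 0, -56, 0], [0.57, 3.48, -0.2, 0, 0, -64, 0]],
])

```text
clock: 10.0
ee_pos: [0.5098, 0.1795, 0.0381]
orientation: [-179.9, -0.1, 12.6]
force: [-0.8, -0.6, -1.4]
width: -0.0002
```

Call:
apply_moves([
  [[0.33, 0.33, 0, 0, 0, -8, 0], [0.7, 0.6, 0, 0, 0, -16, 0], [1.11, 0.83, -0.1, 0, 0, -24, 0], [1.54, 0.99, -0.1, 0, 0, -32, 0], [2.0, 1.09, -0.1, 0, 0, -40, 0], [2.46, 1.13, -0.1, 0, 0, -48, 0], [2.92, 1.11, -0.1, 0, 0, -56, 0], [2.92, 1.11, -0.1, 0, 0, -56, 0]],
])

```text
clock: 10.8
ee_pos: [0.5392, 0.1909, 0.0368]
orientation: [-179.8, 0.0, -43.2]
force: [0.3, -0.3, 0.9]
width: 0.0003
```

Call:
apply_moves([
  [[-0.46, 0.02, 0, 0, 0, 8, 0], [-0.92, 0, 0, 0, 0, 16, 0], [-0.92, 0, 3.5, 0, 0, 18, 0], [-0.92, 0, 7.5, 0, 0, 24, 0], [-0.92, -1, 7.5, 0, 0, 32, 0], [-0.8, -2, 7.5, 0, 0, 40, 0], [-0.7, -3, 7.5, 0, 0, 48, 0], [-0.6, -4, 7.5, 0, 0, 56, 0]],
])

```text
clock: 11.6
ee_pos: [0.5328, 0.1495, 0.1117]
orientation: [-180.0, -0.1, 13.5]
force: [0.2, -0.2, 0.2]
width: 0.0005
```

Call:
apply_moves([
  [[0.68, -2.6, 0, 0, 0, 68, 0], [0.68, -2.6, 0, 0, 0, 68, 0], [0.68, -2.6, 0, 0, 0, 68, 0], [0.68, -2.6, 0, 0, 0, 68, 0], [0.68, -2.6, 0, 0, 0, 68, 0], [0.68, -2.6, 0, 0, 0, 68, 0], [0.68, -2.6, 0, 0, 0, 68, 0], [0.68, -2.6, 0, 0, 0, 68, 0]],
])

```text
clock: 12.4
ee_pos: [0.5397, 0.1237, 0.1117]
orientation: [179.9, -0.0, 81.5]
force: [0.1, 0.4, -0.4]
width: 0.0002
```

Call:
apply_moves([
  [[0, 0, 0, 0, 0, 68, 0], [0, 0, 0, 0, 0, 68, 0], [0, 0, 0, 0, 0, 68, 0], [0, 0, 0, 0, 0, 68, 0], [0, 0, 0, 0, 0, 68, 0], [0, 0, 0, 0, 0, 68, 0], [0, 0, 0, 0, 0, 68, 0], [0, 0, 0, 0, 0, 68, 0]],
])

```text
clock: 13.2
ee_pos: [0.5399, 0.1235, 0.1118]
orientation: [179.9, 0.1, 149.5]
force: [0.1, 1.1, 0.0]
width: 0.0002
```

```bash
python3 - <<'E'
from plan import *
o=telemetry.get_obs()
for k in("clock","q","ee_pos","orientation","force"):print(k,np.round(o[k],4))
r=lambda i,x,y:cv2.resize(i[y:y+100,x:x+100],(500,500),interpolation=cv2.INTER_CUBIC)
cv2.imwrite("pics/d.png",r(viewer.grab_frame("side"),302,165)[:,:,::-1])
def call(p0,z0,ps,zs):
    print("from",p0,pos(p0)); rows(pos(p0),p0,z0,ps,zs)
call(246,3.5,[238,230,222,214,206,198,190,182],[3.5]*8)
call(182,3.5,[174,166,158,150,142,134,126,118],[3.5]*4+[3.4]*4)
call(118,3.4,[114,110,107,104,102,100],[3.4]*6)
E
```

```text
clock 13.2
q [ 17.1251  42.2097 -52.7105 106.5578  42.1474  52.9473  93.9273]
ee_pos [0.5399 0.1235 0.1118]
orientation [1.799153e+02 1.372000e-01 1.495222e+02]
force [0.0692 1.144  0.02  ]
from 246 [54.00551922 12.35994676]
[np.float64(-0.46), np.float64(-0.04), 0.0, 0, 0, -8, 0]
[np.float64(-0.93), np.float64(-0.01), 0.0, 0, 0, -16, 0]
[np.float64(-1.38), np.float64(0.08), 0.0, 0, 0, -24, 0]
[np.float64(-1.82), np.float64(0.23), 0.0, 0, 0, -32, 0]
[np.float64(-2.23), np.float64(0.44), 0.0, 0, 0, -40, 0]
[np.float64(-2.61), np.float64(0.71), 0.0, 0, 0, -48, 0]
[np.float64(-2.95), np.float64(1.03), 0.0, 0, 0, -56, 0]
[np.float64(-3.24), np.float64(1.39), 0.0, 0, 0, -64, 0]
from 182 [50.76452478 13.75337792]
[np.float64(-0.24), np.float64(0.4), 0.0, 0, 0, -8, 0]
[np.float64(-0.42), np.float64(0.83), 0.0, 0, 0, -16, 0]
[np.float64(-0.53), np.float64(1.28), 0.0, 0, 0, -24, 0]
[np.float64(-0.59), np.float64(1.74), 0.0, 0, 0, -32, 0]
[np.float64(-0.58), np.float64(2.2), -0.1, 0, 0, -40, 0]
[np.float64(-0.5), np.float64(2.66), -0.1, 0, 0, -48, 0]
[np.float64(-0.37), np.float64(3.1), -0.1, 0, 0, -56, 0]
[np.float64(-0.17), np.float64(3.52), -0.1, 0, 0, -64, 0]
from 118 [50.59617396 17.27720445]
[np.float64(0.12), np.float64(0.2), 0.0, 0, 0, -4, 0]
[np.float64(0.25), np.float64(0.39), 0.0, 0, 0, -8, 0]
[np.float64(0.36), np.float64(0.52), 0.0, 0, 0, -11, 0]
[np.float64(0.48), np.float64(0.65), 0.0, 0, 0, -14, 0]
[np.float64(0.56), np.float64(0.74), 0.0, 0, 0, -16, 0]
[np.float64(0.64), np.float64(0.82), 0.0, 0, 0, -18, 0]
```

View pics/d.png

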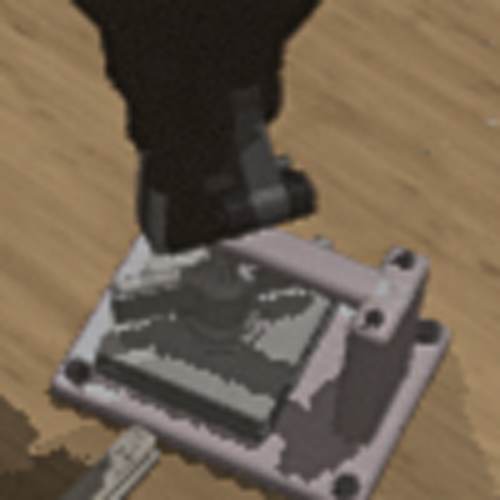

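The nut has come down further and the front wing is at about 230°. I'll correct the yaw on the way down, then run stroke 3, slowing near the stop at about 103°.

Call:
apply_moves([
  [[0, 0, -3, 0, 0, 7, 0], [0, 0, -6.5, 0, 0, 7, 0], [0, 0, -7.5, 0, 0, 7, 0], [0, 0, -7.5, 0, 0, 7, 0]],
])

```text
clock: 13.65
ee_pos: [0.539, 0.1236, 0.0353]
orientation: [-180.0, -0.0, 155.9]
force: [-1.0, 0.8, 0.4]
width: 0.0
```

Call:
apply_moves([
  [[-0.46, -0.04, 0, 0, 0, -8, 0], [-0.93, -0.01, 0, 0, 0, -16, 0], [-1.38, 0.08, 0, 0, 0, -24, 0], [-1.82, 0.23, 0, 0, 0, -32, 0], [-2.23, 0.44, 0, 0, 0, -40, 0], [-2.61, 0.71, 0, 0, 0, -48, 0], [-2.95, 1.03, 0, 0, 0, -56, 0], [-3.24, 1.39, 0, 0, 0, -64, 0]],
])

```text
clock: 14.45
ee_pos: [0.5078, 0.1378, 0.0374]
orientation: [179.8, -0.0, 91.5]
force: [0.1, -0.7, -1.2]
width: -0.0003
```

Call:
apply_moves([
  [[-0.24, 0.4, 0, 0, 0, -8, 0], [-0.42, 0.83, 0, 0, 0, -16, 0], [-0.53, 1.28, 0, 0, 0, -24, 0], [-0.59, 1.74, 0, 0, 0, -32, 0], [-0.58, 2.2, -0.1, 0, 0, -40, 0], [-0.5, 2.66, -0.1, 0, 0, -48, 0], [-0.37, 3.1, -0.1, 0, 0, -56, 0], [-0.17, 3.52, -0.1, 0, 0, -64, 0]],
])

```text
clock: 15.25
ee_pos: [0.5057, 0.1737, 0.0363]
orientation: [-180.0, -0.1, 27.6]
force: [-1.7, -0.9, 0.1]
width: 0.0001
```

Call:
apply_moves([
  [[0.12, 0.2, 0, 0, 0, -4, 0], [0.25, 0.39, 0, 0, 0, -8, 0], [0.36, 0.52, 0, 0, 0, -11, 0], [0.36, 0.52, 0, 0, 0, -11, 0]],
])

```text
clock: 15.65
ee_pos: [0.5094, 0.179, 0.0361]
orientation: [-179.9, -0.1, 16.9]
force: [-1.5, 0.7, 0.2]
width: 0.0003
```

Call:
apply_moves([
  [[0.12, 0.13, 0, 0, 0, -3, 0], [0.2, 0.22, 0, 0, 0, -5, 0], [0.2, 0.22, 0, 0, 0, -5, 0]],
])

```text
clock: 15.95
ee_pos: [0.5112, 0.1806, 0.0351]
orientation: [-180.0, -0.1, 11.9]
force: [0.6, 0.6, 0.5]
width: 0.0
```

Call:
apply_moves([
  [[0.1, 0.08, 0, 0, 0, -2, 0], [0.1, 0.08, 0, 0, 0, -2, 0]],
])

```text
clock: 16.15
ee_pos: [0.5119, 0.181, 0.0345]
orientation: [-180.0, -0.0, 9.8]
force: [0.0, 0.2, -0.0]
width: 0.0003
```

Call:
apply_moves([
  [[0.1, 0.05, 0, 0, 0, -1, 0], [0.1, 0.05, 0, 0, 0, -1, 0]],
])

```text
clock: 16.35
ee_pos: [0.5126, 0.1814, 0.0342]
orientation: [180.0, 0.0, 8.9]
force: [-2.0, 0.4, 1.3]
width: 0.0002
```

Call:
apply_moves([
  [[0.1, 0.04, 0, 0, 0, -2, 0], [0.1, 0.04, 0, 0, 0, -2, 0]],
])

```text
clock: 16.55
ee_pos: [0.5129, 0.1818, 0.0341]
orientation: [180.0, 0.1, 6.8]
force: [-7.4, 1.1, 5.0]
width: -0.0
```

Call:
apply_moves([
  [[0.1, 0.04, 0, 0, 0, -2, 0], [0.1, 0.04, 0, 0, 0, -2, 0]],
])

```text
clock: 16.75
ee_pos: [0.5131, 0.1823, 0.034]
orientation: [180.0, 0.2, 4.8]
force: [-12.0, 1.9, 7.0]
width: -0.0
```

Call:
apply_moves([
  [[0.1, 0.04, 0, 0, 0, -2, 0], [0.1, 0.04, 0, 0, 0, -2, 0]],
])

```text
clock: 16.95
ee_pos: [0.5133, 0.1828, 0.0339]
orientation: [180.0, 0.3, 2.8]
force: [-17.0, 1.6, 9.0]
width: -0.0001
```

The tool has stalled and the force has climbed steadily to 19 N, which looks like the hard stop. I'll back off, lift clear and check.

Call:
apply_moves([
  [[-0.6, -0.15, 0, 0, 0, 0, 0], [-1.3, -0.3, 0, 0, 0, 0, 0], [-1.3, -0.3, 3.5, 0, 0, 0, 0], [-1.3, -0.3, 8, 0, 0, 0, 0], [-1.3, -0.3, 13, 0, 0, 0, 0], [-1.3, -0.3, 17, 0, 0, 0, 0], [-3, -5, 18, 0, 0, 0, 0], [-5, -9, 18, 0, 0, 0, 0]],
])

```text
clock: 17.75
ee_pos: [0.4663, 0.0916, 0.216]
orientation: [-180.0, -0.2, 2.9]
force: [0.7, -0.9, -0.3]
width: -0.0001
```

Call:
apply_moves([
  [[-7, -33, 2, 0, 0, 0, 0], [-7, -33, 2, 0, 0, 0, 0], [-7, -33, 2, 0, 0, 0, 0], [-7, -33, 2, 0, 0, 0, 0], [-7, -33, 2, 0, 0, 0, 0], [-7, -33, 2, 0, 0, 0, 0], [-7, -33, 2, 0, 0, 0, 0], [-7, -33, 2, 0, 0, 0, 0]],
])

```text
clock: 18.55
ee_pos: [0.3941, -0.2422, 0.2346]
orientation: [179.9, -0.0, 2.5]
force: [0.8, 0.7, -0.7]
width: 0.0001
```

```bash
python3 - <<'E'
from h import *
o=telemetry.get_obs();print(o["clock"],o["ee_pos"],o["force"])
t=viewer.grab_frame("top");s=viewer.grab_frame("side")
cv2.imwrite("pics/tE.png",t[:,:,::-1]);cv2.imwrite("pics/sE.png",s[:,:,::-1])
r=lambda i,x,y:cv2.resize(i[y:y+100,x:x+100],(400,400),interpolation=cv2.INTER_CUBIC)
cv2.imwrite("pics/e.png",np.hstack([r(t,215,195),r(s,302,185)])[:,:,::-1])
d=np.abs(t.astype(int)-cv2.imread("pics/top0.png")[:,:,::-1]).max(2)>60
for n,(x,y) in dict(clip=(318,247),cup=(414,348),mir=(350,350),tw=(210,354),bur=(255,136),tape=(384,143),c2=(383,262)).items():print(n,d[y-20:y+20,x-20:x+20].mean())
E
```

```text
18.55 [ 0.3941298  -0.24224042  0.23456748] [ 0.75696163  0.74683614 -0.68564096]
clip 0.0
cup 0.0
mir 0.0
tw 0.0
bur 0.0
tape 0.0
c2 0.0
```

View pics/e.png

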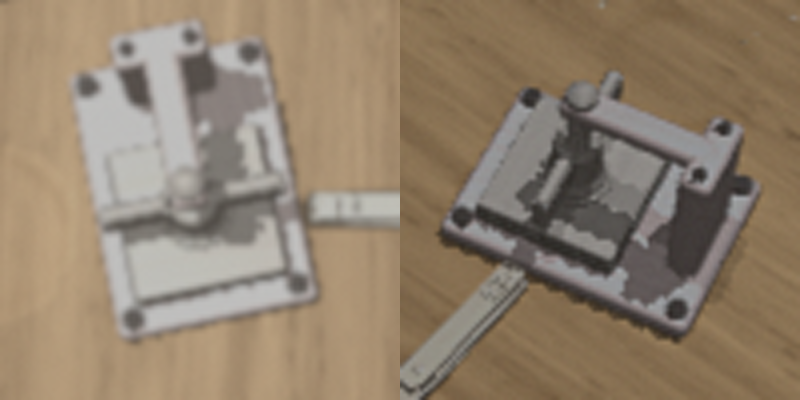

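In the final view, the wings lie square to the arm and the plate is down on the seat, matching the tight clamp. The bystanders show no change, so I'm handing in.

```bash
python3 -c "
from plant import job
print(job.hand_in())"
```

```text
the job is handed in; nothing more can be done
None
```

The loose clamp was the left one, and it is now tight: its plate is down on the seat and the nut is against its stop. I turned it about 459° clockwise in three strokes, with the fingers shut and pushing only on the drive faces.

- **Stop:** at the end of stroke 3 the tool stalled and the force rose from about 2 N to 19 N, well under the limits. It stalled about 2 mm past where I expected, within my measuring error.
- **Final pictures:** the wings lie square to the arm within about 2°, and the plate is on the seat.
- **Other things:** comparing the top camera before and after showed no change at the other clamp or any of the loose items.
- **At hand-in:** the arm was clear and touching nothing, with the clock at about 18.6 s.
- **Small miss:** the tool's yaw fell about 3° short of plan before stroke 2, because I asked for more turn than one call allows. I corrected it before stroke 3, and it made no difference to the result.

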